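# Break a casting mould open with a wedge

### The job

The resin in the transformer mould has cured and its clamp screws are out: take the wooden wedge, lay it flat on the bench and push it straight in, thin end first, under the aluminium mould frame's pry lug until the frame just lifts off its base plate, with a gap of a few millimetres (about 4 mm) and no more. Raise the frame with the wedge alone, not with the gripper, and leave the other things on the bench where they are. Finish while still holding the wedge there in the gripper, with the frame resting on it.

Things in the scene. Friction and masses are not known exactly. Their poses are not given: they have to be found in the camera images.
- wedge: Loose hardwood wedge, 130 mm long, 30 wide, 70 g, lying on its flat underside, sides upright; the straight sloping top goes from 3 mm high at the nose to 40 mm at the heel. Origin: centre of the underside; +x to the nose (x = 65 mm), heel at x = -65 mm, z up. 34 mm high at x = -45 mm, a good place to grip across y. A plain block of the same wood lies near; their two places are swapped at random.
- wedge_nose (a point): Middle of the wedge's nose edge on the underside, 65 mm in +x from the wedge's origin.
- mould: Dark steel mould base, fixed: 160 (x) by 210 (y) by 10 mm thick, with the cured red resin block (106 mm square, top 58 mm above the bench), its round steel core (top at 78 mm) and two guide pillars at y = +73 and -73 mm (tops at 105 mm). Origin: centre of the underside, at bench height, z up. The pry lug sticks out on its -x side, so push the wedge along +x.
- lug_edge (a point): Middle of the lower outer edge of the frame's pry lug, a tongue 44 mm wide, 12 mm thick with a rib on top, at x = -137 mm, y = 0 of the mould, axes as the mould's. 10 mm above the bench with the frame down (open below it); rises with the frame. The lug overhangs the base plate by 57 mm. A wedge flat on the bench meets this edge when its nose is 25 mm past it, then lifts 1 mm per 3.5 mm of push.
- frame (a joint): Lift of the aluminium mould frame above the base plate in m: 0 = resting on it, grows upward. Frame: 0.8 kg, flange 148 (x) by 172 mm, walls 120 mm square round the resin, top 70 mm above the bench. Brass bushes on the pillars keep it level; it slides with slight friction and sinks back by its weight if not held up. Pushing the wedge in takes 10 to 20 N.
- block: Plain hardwood block, 120 x 30 x 34 mm, no slope; not for this job, leave it. Origin: centre of the underside; long side along x.
- toroid_a: Wound ring core, 92 mm across, 52 mm high; leave it. Origin: centre of the underside.
- toroid_b: Wound ring core, 84 mm across, 46 mm high; leave it. Origin: centre of the underside.
- pliers: Black pliers, 160 mm long along x, 16 mm high; leave them. Origin on the bench near the pivot.
- tape: Yellow roll of tape lying flat, 84 mm across, 22 mm high; leave it. Origin: centre of the underside.
- screwdriver: Screwdriver with black handle, 190 mm long along x, 26 mm high; leave it. Origin: middle, on the bench.
- screw_dish: Round steel dish with the clamp screws in it, 88 mm across, 16 mm high; leave it. Origin: centre of the underside.
- dispenser: White tape dispenser, 130 x 56 mm, 80 mm high; leave it. Origin: centre of the underside.
Mind the look-alikes: they are no part of the job. What is shaped like the wedge but orange or yellow is not meant.

How it is judged:
By the outcome, as a careful person would: the job done as asked, in the order asked, and still so for the second after the job is handed in, while the arm keeps its last pose, push and grip.
It also fails if it takes over 35 s, if anything falls off the work surface, if the arm or the gripper's body presses on something with over 40 N, if the wrist force passes 120 N, or if a joint passes its speed limit or range.

### The arm

A 6-joint arm with a two-finger parallel gripper is mounted at the origin on the work surface. World frame = base frame: x ahead of the robot, y to its left, z up, the work surface at z = 0. Lengths are in m, angles in rad, forces in N, time in s.
With the tool pointing down it reaches from about 0.35 to 0.975 m from the base axis. Payload 4.9 kg.
Tool frame: the origin (TCP) lies at the very end of the fingers, on their centre line; the grasp point (between the pads) lies 19 mm behind it; z points along the fingers, y is the line along which they close (so a half turn about z gives the same grasp; the last joint's range is limited). The gripper opens to 85 mm and grips with 20 to 120 N. Pads are 22 mm wide; open, the fingers measure 114 mm over their backs; the gripper's body (76 mm by 85 mm) begins 54 mm behind the grasp point. The pads swing forward as they close: fully open they stand 13 mm farther back than shut.
Start: joints at [1.003, 0.053, 1.613, -0, 1.476, -0.119], TCP at [0.271, 0.563, 0.231] pointing down, gripper open.
Joint ranges: [-3.01, 3.01], [-1.01, 2.22], [0.06, 2.58], [-1.02, 4.17], [0.09, 2.62], [-3.14, 3.14]. Speed limits (rad/s): [2.57, 2.57, 3.14, 3.14, 3.14, 3.14].

### API

Orientations are given as a rotation vector (axis times angle).
In Python, from station import * gives the robot as it stands.
- The arm moves only by the shell command python3 -m crank 'ROWS' [OPENING] [FORCE]. ROWS is JSON, a list of rows, each an object with "offset": the shift along the tool's x, y, z in m, a list of three; "twist": the turn, a rotation vector about the tool's x, y, z in degrees, a list of three. In form: [{"offset": [x, y, z], "twist": [rx, ry, rz]}, ...]. A call has 1 to 20 rows; each row is the pose to reach, as a shift and turn from the pose commanded when the call began, along the tool's axes at that moment; what a row does not reach only later rows make up. A row lasts 1/8 s, in which the tool goes at most 62.5 mm and 10.7 degrees, less where a joint would pass 70% of its speed; a pose out of reach is approached as far as the arm can. A call with a gripper value outside its range is refused whole. OPENING is the opening, from 0 (shut) to 1 (fully open), set as the call begins (- or left out, the last holds). The fingers move at their own pace and stop on an object; FORCE is the grip in N (left out, the last holds). Time passes only in rows, so rows that repeat a pose let the fingers close. It gives the time, the measured TCP pose, the force, the opening and the grip force at its end, in the units of the state.
- get_obs(): the state, without advancing time (a new reading comes with each control period).
- get_image(name): name is "scene" or "top" or "wrist"; returns the picture (384x512x3 uint8, red, green, blue); there is no depth.
- get_calibration(name): a dict with "intrinsics" (3x3 intrinsics, pixels), "world_from_camera" (4x4, takes a point from camera to world coordinates); the wrist camera has in their place "tool_from_camera" (4x4, takes a point from camera to tool coordinates, whose origin is the TCP and whose axes are the flange's). Camera axes: x right, y up, looking along -z (the intrinsics and any distortion apply to the point x, -y, -z); pixel columns grow to the right and rows downward; lengths in m; the calibration is good to about 2 mm. A picture is of the moment at which its call begins: read the wrist's pose just before it. get_calibration takes no time and is no camera call.
- finish_job(): hands the job in; it is judged then, once.
Trained networks look in the newest picture that a camera, given by its name, has taken for a name from the list of things; names that differ only in an ending like _2 or _b are one class to them, and where a whole thing is asked for, a point or a joint stands for the part that bears it (a point fixed in the world has none). Each returns a list of dicts, best first, with "confidence" (0 to 1); they miss things now and then, are a little off and sometimes report something else, mostly with a low value. They report only what shows in the picture. A call takes as long as a camera call. They do not tell look-alikes from the thing itself.
- cut_out(query, camera): "region" (384x512 bool, what is visible of it) and "rect" ([centre column, centre row, width, height] in pixels, round what is visible of it).
The state is a dict: "t": time; "q": joint angles; "dq": joint speeds; "effort": joint torques, N m; "tool_pos": TCP position; "tool_rot": TCP orientation; "contact_force": force on the tool from outside, world axes, zero at the start; "wrist_torque": the same for the moment, N m; "opening": finger opening in m; "grip_force": force on a finger pad.
Only numpy, scipy, OpenCV 4.12 (cv2) and the standard library are available. Lean on these libraries where they do the work, as an engineer would, in place of code of your own. Each camera call takes 0.05 s, during which the arm holds its last target. There are 200 camera calls.

## Working session

There is one attempt and no reset: what is moved stays moved. The work goes in short steps, Python scripts to look and compute and a shell command to move; the robot and the scene stay as the last step left them, time stands still between calls to the robot, and variables do not carry over. Pictures are saved under pics/ and viewed, at most 10 in all, crops included, and the job is handed in when it is done.

```bash
mkdir -p pics; python3 - <<'E'
from station import *
import cv2, numpy as np
o=get_obs(); print(o)
for n in ("top","scene"):
    im=get_image(n); cv2.imwrite(f"pics/{n}0.png",cv2.resize(im[:,:,::-1],(800,600)))
    c=get_calibration(n); print(n,c)
    for q in ("wedge","block","mould","frame"):
        for d in cut_out(q,n)[:3]: print(n,q,d["confidence"],d["rect"])
print(get_calibration("wrist"))
E
```

```text
{'t': 0.0, 'q': array([ 1.00301373e+00,  5.33425004e-02,  1.61432730e+00,  1.68957162e-05,
        1.47599021e+00, -1.19007863e-01]), 'dq': array([ 0.00058928, -0.00136346,  0.00229117,  0.00327914,  0.00010057,
       -0.00181462]), 'effort': array([ 8.36488944e-04, -3.93668997e+01, -3.70182323e+01, -1.57402803e-05,
        6.86988686e-03,  2.64104352e-05]), 'tool_pos': array([0.27082011, 0.56257388, 0.23005203]), 'tool_rot': array([-6.98876787e-01, -3.06213879e+00,  3.04821148e-03]), 'contact_force': array([ 0.90161227,  0.26021985, -0.08851225]), 'wrist_torque': array([-0.0213407 ,  0.00770551, -0.00190391]), 'grip_force': 0.0, 'opening': 0.0852459378025318}
top {'intrinsics': array([[483.23826624,   0.        , 254.27940962],
       [  0.        , 483.23826624, 198.4057726 ],
       [  0.        ,   0.        ,   1.        ]]), 'world_from_camera': array([[ 0.00182048,  0.98869188, -0.14995017,  0.35016366],
       [-0.99992639,  0.00359853,  0.01158708,  0.08201871],
       [ 0.01199565,  0.14991803,  0.98862566,  1.35314056],
       [ 0.        ,  0.        ,  0.        ,  1.  
[... 842 characters left out ...]
edge 0.71 [188.2, 206.2, 82.3, 51.8]
scene block 0.94 [320.4, 184.6, 40.2, 20.3]
scene mould 0.64 [186.3, 205.3, 82.5, 72.8]
scene frame 0.73 [187.4, 207.2, 80.1, 49.5]
{'intrinsics': array([[278.91929021,   0.        , 256.98963172],
       [  0.        , 278.91929021, 188.45360488],
       [  0.        ,   0.        ,   1.        ]]), 'tool_from_camera': array([[ 6.10082306e-04,  9.64221320e-01,  2.65097856e-01,
         6.66277648e-02],
       [ 9.99999703e-01, -4.63575956e-04, -6.15215479e-04,
        -1.72034845e-04],
       [-4.70310890e-04,  2.65098153e-01, -9.64221317e-01,
        -1.42727619e-01],
       [ 0.00000000e+00,  0.00000000e+00,  0.00000000e+00,
         1.00000000e+00]])}
```

View pics/top0.png

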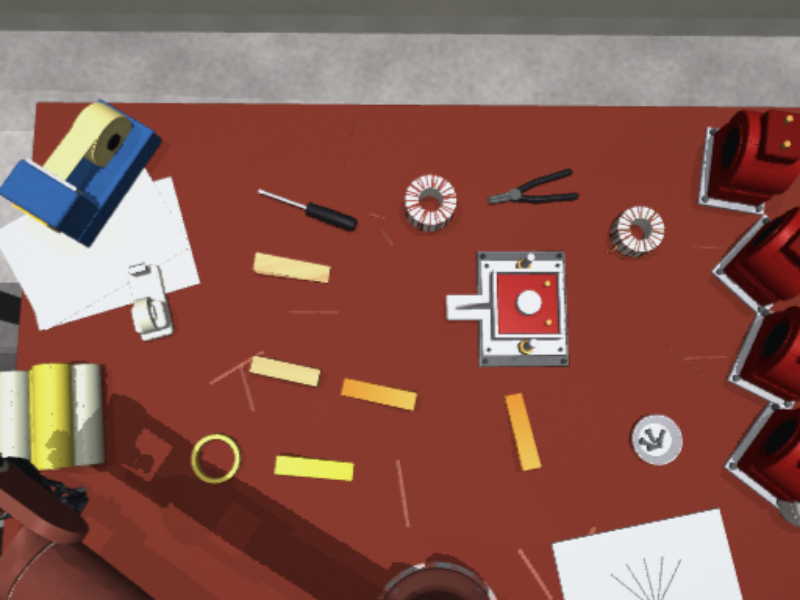

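View pics/scene0.png

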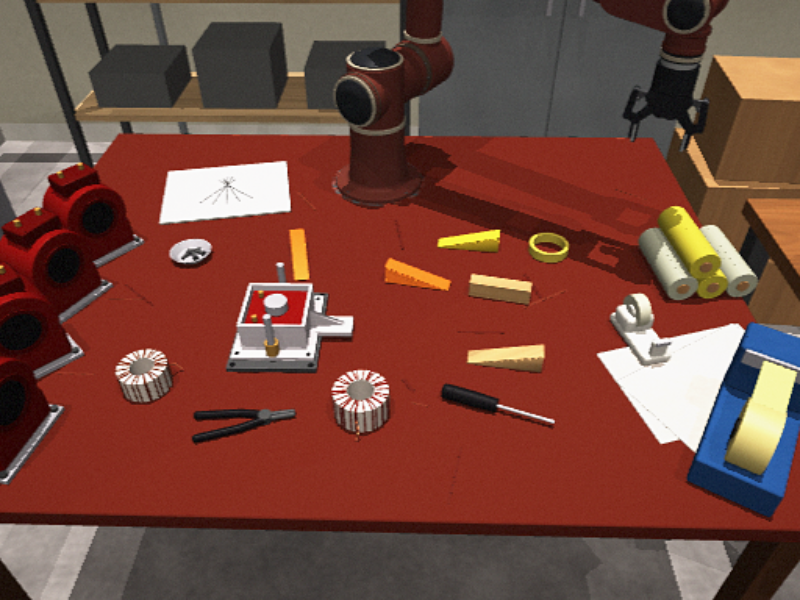

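The top view shows the hardwood wedge at about (292,268), thick end on the left. The scene view confirms this: its thin end at (467,357) points toward the mould. The block is at (285,371), and the orange and yellow pieces are decoys. The lug edge is at (447,307) and points to world +y. Next I fit the poses.

```bash
cat > h.py <<'E'
from station import *
import cv2, numpy as np
from scipy.optimize import minimize
from scipy.spatial.transform import Rotation as R
def box(x0,x1,y0,y1,z0,z1): return np.array([[x,y,z] for x in(x0,x1) for y in(y0,y1) for z in(z0,z1)],float)/1000
WEDGE=[np.array([[65,s,0] for s in(15,-15)]+[[65,s,3] for s in(15,-15)]+[[-65,s,z] for s in(15,-15) for z in(0,40)],float)/1000]
MOULD=[box(-80,80,-105,105,0,10),box(-74,74,-86,86,10,20),box(-60,60,-60,60,10,70),box(-137,-60,-22,22,10,22)]+[box(-6,6,y-6,y+6,10,105) for y in(73,-73)]
def cam(n,o=None):
    c=get_calibration(n)
    if n!="wrist": return c["intrinsics"],c["world_from_camera"]
    T=np.eye(4);T[:3,:3]=R.from_rotvec(o["tool_rot"]).as_matrix();T[:3,3]=o["tool_pos"]
    return c["intrinsics"],T@c["tool_from_camera"]
def proj(P,K,W):
    p=(P-W[:3,3])@W[:3,:3]; return np.c_[K[0,2]+K[0,0]*p[:,0]/-p[:,2],K[1,2]-K[1,1]*p[:,1]/-p[:,2]]
def place(P,v):
    c,s=np.cos(v[2]),np.sin(v[2]); return P@np.array([[c,s,0],[-s,c,0],[0,0,1]])+[v[0],v[1],0]
def sil(parts,v,K,W):
    m=np.zeros((768*2,1024*2),np.uint8)
    for P in parts:
        h=cv2.convexHull((proj(place(P,v),K,W)*4+1.5).astype(np.float32)); cv2.fillConvexPoly(m,np.round(h*16).astype(np.int32),255,shift=4)
    return cv2.resize(m,(512,384),interpolation=cv2.INTER_AREA)/255.
def fit(parts,views,v0):   # views: (mask,K,W)
    def c(v): return sum(1-np.minimum(s,m).sum()/np.maximum(s,m).sum() for m,K,W in views for s in[sil(parts,v,K,W)])
    S=np.array(v0)+np.array([[0,0,0],[.02,0,0],[0,.02,0],[0,0,.15]])
    for k in range(3):
        r=minimize(c,S[0],method="Nelder-Mead",options=dict(initial_simplex=S,xatol=1e-4,fatol=1e-5)); S=r.x+(S-S[0])*.4
    return r.x,r.fun/len(views)
def near(q,n,pt):
    d=[d for d in cut_out(q,n) if np.hypot(d["rect"][0]-pt[0],d["rect"][1]-pt[1])<25]; return d[0]["region"].astype(float) if d else None
E
python3 - <<'E'
from h import *
Vw=[];Vm=[];Vb=[]
for n,pw,pm in (("top",(186,172),(323,197)),("scene",(323,228),(187,206))):
    get_image(n);K,W=cam(n)
    m=near("wedge",n,pw)
    if m is not None: Vw.append((m,K,W))
    a=near("mould",n,pm);b=near("frame",n,pm)
    print(n,m is not None,a is not None,b is not None, a is not None and b is not None and (a.sum(),b.sum(),np.minimum(a,b).sum()))
    if a is not None: Vm.append((np.maximum(a,b) if b is not None else a,K,W))
w=[fit(WEDGE,V,[.42,.26,-1.57]) for V in (Vw,Vw[:1],Vw[1:]) if V]; print("w",w)
m=[fit(MOULD,V,[.35,-.06,-1.57]) for V in (Vm,Vm[:1],Vm[1:]) if V]; print("m",m)
v=m[0][0]; print("lug",place(np.array([[-.137,0,.01]]),v)); v=w[0][0]; print("grip",place(np.array([[-.045,0,0]]),v))
E
```

```text
top True True True (np.float64(4530.0), np.float64(2067.0), np.float64(2067.0))
scene True True True (np.float64(3434.0), np.float64(2093.0), np.float64(2074.0))
w [(array([ 0.42,  0.26, -1.57]), np.float64(1.0)), (array([ 0.42,  0.26, -1.57]), np.float64(1.0)), (array([ 0.42,  0.26, -1.57]), np.float64(1.0))]
m [(array([ 0.55130977, -0.15352616, -2.59965125]), np.float64(0.2380314157821531)), (array([ 0.55886934, -0.15903376, -1.56719653]), np.float64(0.022422518877296516)), (array([ 0.55754643, -0.15672437, -1.56142093]), np.float64(0.025687294936534544))]
lug [[ 0.6686789  -0.08286153  0.01      ]]
grip [[0.41996417 0.30499999 0.        ]]
```

```bash
python3 - <<'E'
from h import *
Vw=[];Vm=[]
for n,pw,pm in (("top",(186,172),(323,197)),("scene",(323,228),(187,206))):
    get_image(n);K,W=cam(n)
    Vw.append((near("wedge",n,pw),K,W)); Vm.append((near("mould",n,pm),K,W))
for V in (Vw,Vw[:1],Vw[1:]): print("w",fit(WEDGE,V,[.63,.22,-1.6]))
m=fit(MOULD,Vm,[.558,-.158,-1.56]);print("m",m)
v=m[0]; print("lug",place(np.array([[-.137,0,.01]]),v)); v=fit(WEDGE,Vw,[.63,.22,-1.6])[0]; g=place(np.array([[-.045,0,0]]),v)[0];print("grip",g)
o=get_obs(); T=R.from_rotvec(o["tool_rot"]).as_matrix(); print(T, "offset",T.T@(g+[0,0,.15]-o["tool_pos"]))
# tool x along -/+ wedge axis
for s in(1,-1):
    x=s*np.array([np.cos(v[2]),np.sin(v[2]),0]);z=np.array([0,0,-1]);D=np.c_[x,np.cross(z,x),z]; print(s,np.degrees(R.from_matrix(T.T@D).as_rotvec()))
E
```

```text
w (array([ 0.62889477,  0.25523304, -1.71083323]), np.float64(0.07439875159363207))
w (array([ 0.62928454,  0.25540059, -1.70929991]), np.float64(0.05867389297361203))
w (array([ 0.62752243,  0.25531436, -1.71655453]), np.float64(0.07419375762900748))
m (array([ 0.55878543, -0.15799683, -1.56767157]), np.float64(0.03186680717482954))
lug [[ 0.55835734 -0.0209975   0.01      ]]
grip [0.63517586 0.29979253 0.        ]
[[-9.00959073e-01  4.33904079e-01 -9.10367257e-06]
 [ 4.33904079e-01  9.00959072e-01 -2.73882955e-05]
 [-3.68185672e-06 -2.86258539e-05 -1.00000000e+00]] offset [-0.44219552 -0.07926899  0.081309  ]
1 [-1.32447880e-03 -1.39653343e-03 -1.07692055e+02]
-1 [-1.28333629e-03  1.21712210e-03  7.23079446e+01]
```

```bash
python3 -m crank '[{"offset":[-0.04,-0.01,0],"twist":[0,0,8]},{"offset":[-0.09,-0.02,0],"twist":[0,0,16]},{"offset":[-0.14,-0.03,0],"twist":[0,0,25]},{"offset":[-0.19,-0.04,0],"twist":[0,0,34]},{"offset":[-0.25,-0.05,0.02],"twist":[0,0,43]},{"offset":[-0.31,-0.06,0.04],"twist":[0,0,52]},{"offset":[-0.36,-0.07,0.06],"twist":[0,0,61]},{"offset":[-0.41,-0.077,0.08],"twist":[0,0,68]},{"offset":[-0.442,-0.079,0.081],"twist":[0,0,72.3]},{"offset":[-0.442,-0.079,0.081],"twist":[0,0,72.3]},{"offset":[-0.442,-0.079,0.081],"twist":[0,0,72.3]},{"offset":[-0.442,-0.079,0.081],"twist":[0,0,72.3]}]' 1 60
python3 - <<'E'
from h import *
o=get_obs(); im=get_image("wrist"); K,W=cam("wrist",o)
ds=cut_out("wedge","wrist"); print([(d["confidence"],d["rect"]) for d in ds])
v0=[.6289,.2552,-1.711]; s=sil(WEDGE,v0,K,W)
d=max(ds,key=lambda d:(d["region"]*s).sum()); v,e=fit(WEDGE,[(d["region"].astype(float),K,W)],v0); print(v,e)
cv2.polylines(im,[np.round(cv2.convexHull(proj(place(WEDGE[0],v),K,W).astype(np.float32))).astype(int)],True,(0,255,0))
cv2.imwrite("pics/w1.png",im[:,:,::-1])
g=place(np.array([[-.045,0,.005]]),v)[0];T=R.from_rotvec(o["tool_rot"]).as_matrix()
x=-np.array([np.cos(v[2]),np.sin(v[2]),0]);z=np.array([0,0,-1]);D=np.c_[x,np.cross(z,x),z]
print(g,o["tool_pos"],"off",T.T@(g-o["tool_pos"]),np.degrees(R.from_matrix(T.T@D).as_rotvec()))
E
```

```text
t: 2.7
tool_pos: [0.6343, 0.3011, 0.1507]
tool_rot: [-2.369, -2.063, -0.001]
contact_force: [0.0, -1.1, 0.8]
opening: 0.085
grip_force: 0.0
[(0.91, [256.9, 211.6, 32.9, 114.9]), (0.62, [95.3, 363.1, 31.6, 41.7])]
[ 0.62824461  0.25661556 -1.71022991] 0.03350753187666056
[0.63449881 0.30117883 0.005     ] [0.63432735 0.30110254 0.15073202] off [5.45105098e-05 1.28856457e-04 1.45732075e-01] [ 0.01196358 -0.01757089  0.07232442]
```

View pics/w1.png

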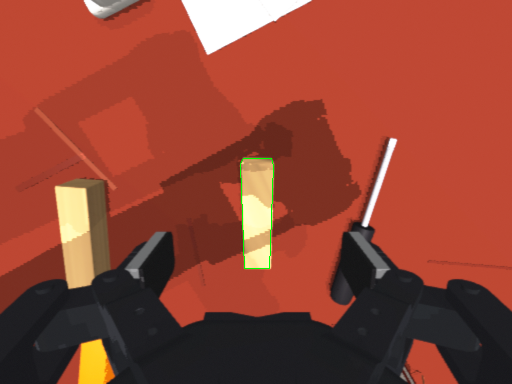

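The wrist view shows the wedge centred between the fingers. Its heel is at the top near (257,160) and its nose at (257,268). The fitted outline matches, and both the screwdriver and the block are clear of the fingers. Descend and grip.

```bash
python3 -m crank '[{"offset":[0,0,0.05],"twist":[0,0,0]},{"offset":[0,0,0.1],"twist":[0,0,0]},{"offset":[0,0,0.13],"twist":[0,0,0]},{"offset":[0,0,0.144],"twist":[0,0,0]},{"offset":[0,0,0.144],"twist":[0,0,0]},{"offset":[0,0,0.144],"twist":[0,0,0]}]'
python3 -m crank '[{"offset":[0,0,0],"twist":[0,0,0]},{"offset":[0,0,0],"twist":[0,0,0]},{"offset":[0,0,0],"twist":[0,0,0]},{"offset":[0,0,0],"twist":[0,0,0]},{"offset":[0,0,0],"twist":[0,0,0]},{"offset":[0,0,0],"twist":[0,0,0]}]' 0 90
```

```text
t: 3.55
tool_pos: [0.6365, 0.3008, 0.0086]
tool_rot: [2.37, 2.06, 0.005]
contact_force: [-0.2, -0.8, 0.3]
opening: 0.0855
grip_force: 0.0
t: 4.3
tool_pos: [0.6357, 0.3003, 0.0071]
tool_rot: [2.371, 2.06, 0.002]
contact_force: [-0.2, -0.5, 5.4]
opening: 0.028
grip_force: 89.6
```

```bash
python3 - <<'E'
from h import *
o=get_obs();T=R.from_rotvec(o["tool_rot"]).as_matrix();print(T)
psi=-1.5677;d=np.array([np.cos(psi),np.sin(psi),0]);L=np.array([.5584,-.0210,0])
g=L-.15*d; g[2]=.0217
x=-d;z=np.array([0,0,-1]);D=np.c_[x,np.cross(z,x),z]
print(g,T.T@(g-o["tool_pos"]),np.degrees(R.from_matrix(T.T@D).as_rotvec()))
E
```

```text
[[ 1.39434602e-01  9.90230464e-01  1.27259038e-03]
 [ 9.90231135e-01 -1.39435167e-01  3.66211173e-04]
 [ 5.40077312e-04  1.20909611e-03 -9.99999123e-01]]
[0.55793555 0.12899928 0.0217    ] [-0.18046831 -0.05311589 -0.01477577] [ 0.07137036 -0.02593862 -8.19255557]
```

```bash
python3 -m crank '[{"offset":[0,0,-0.008],"twist":[0,0,0]},{"offset":[0,0,-0.015],"twist":[0,0,0]},{"offset":[-0.03,-0.009,-0.015],"twist":[0,0,-1.5]},{"offset":[-0.07,-0.021,-0.015],"twist":[0,0,-3]},{"offset":[-0.11,-0.032,-0.015],"twist":[0,0,-5]},{"offset":[-0.15,-0.044,-0.015],"twist":[0,0,-7]},{"offset":[-0.17,-0.05,-0.015],"twist":[0,0,-8]},{"offset":[-0.18,-0.053,-0.015],"twist":[0,0,-8.2]},{"offset":[-0.18,-0.053,-0.015],"twist":[0,0,-8.2]},{"offset":[-0.18,-0.053,-0.008],"twist":[0,0,-8.2]},{"offset":[-0.18,-0.053,-0.003],"twist":[0,0,-8.2]},{"offset":[-0.18,-0.053,0],"twist":[0,0,-8.2]},{"offset":[-0.18,-0.053,0],"twist":[0,0,-8.2]},{"offset":[-0.18,-0.053,0],"twist":[0,0,-8.2]}]'
python3 - <<'E'
from h import *
o=get_obs();print(o["tool_pos"],o["contact_force"],o["wrist_torque"])
im=get_image("top");K,W=cam("top")
m=near("mould","top",(323,197)); v=fit(MOULD,[(m,K,W)],[.5588,-.158,-1.5677]);print(v,place(np.array([[-.137,0,.01]]),v[0]))
cv2.imwrite("pics/t2.png",cv2.resize(im[130:280,200:400,::-1],(800,600),interpolation=cv2.INTER_CUBIC))
im=get_image("scene");cv2.imwrite("pics/s2.png",cv2.resize(im[140:290,130:330,::-1],(800,600),interpolation=cv2.INTER_CUBIC))
E
```

```text
t: 6.05
tool_pos: [0.5574, 0.1298, 0.007]
tool_rot: [-2.216, -2.225, 0.002]
contact_force: [-4.5, 0.3, 7.1]
opening: 0.0286
grip_force: 89.9
[0.55739261 0.12982739 0.00703036] [-4.4553878   0.29790903  7.10805586] [ 0.00852588  0.75721914 -0.04380728]
(array([ 0.55895893, -0.15815033, -1.56546108]), np.float64(0.027260639432768352)) [[ 0.558228   -0.02115228  0.01      ]]
```

View pics/t2.png

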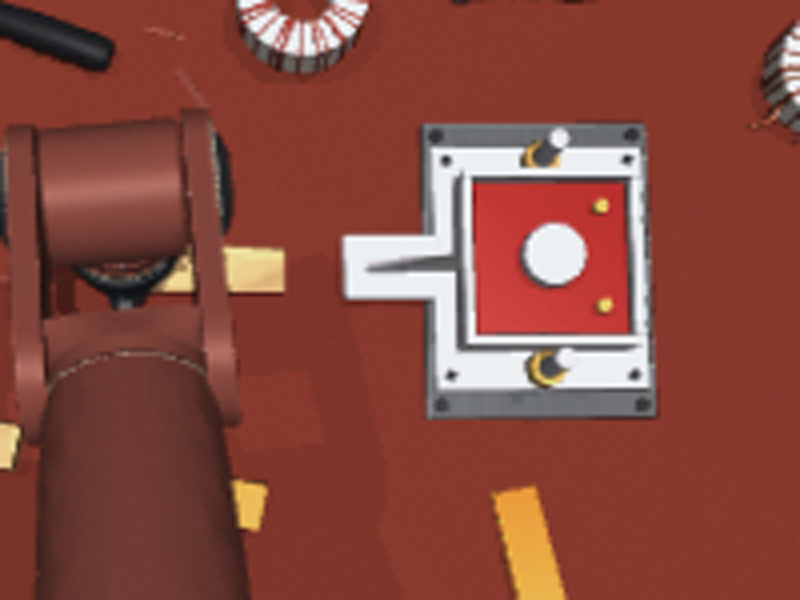

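View pics/s2.png

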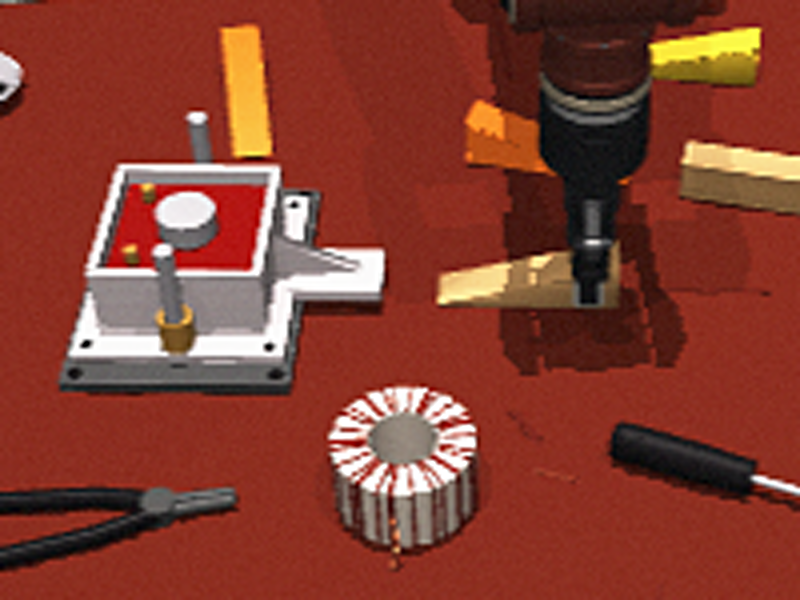

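The wedge is lying on the bench in line with the lug: wedge row 270 against lug row 267 in the top crop. Its nose is about 40 mm short of the lug. Push to just before contact, then go on in small steps.

```bash
python3 -m crank '[{"offset":[-0.01,0,0],"twist":[0,0,0]},{"offset":[-0.025,0,0],"twist":[0,0,0]},{"offset":[-0.04,0,0],"twist":[0,0,0]},{"offset":[-0.052,0,0],"twist":[0,0,0]},{"offset":[-0.057,0,0],"twist":[0,0,0]},{"offset":[-0.057,0,0],"twist":[0,0,0]},{"offset":[-0.057,0,0],"twist":[0,0,0]}]'
python3 -m crank '[{"offset":[-0.002,0,0],"twist":[0,0,0]},{"offset":[-0.004,0,0],"twist":[0,0,0]},{"offset":[-0.005,0,0],"twist":[0,0,0]},{"offset":[-0.005,0,0],"twist":[0,0,0]}]'
python3 -m crank '[{"offset":[-0.002,0,0],"twist":[0,0,0]},{"offset":[-0.003,0,0],"twist":[0,0,0]},{"offset":[-0.003,0,0],"twist":[0,0,0]}]'
python3 -m crank '[{"offset":[-0.002,0,0],"twist":[0,0,0]},{"offset":[-0.003,0,0],"twist":[0,0,0]},{"offset":[-0.003,0,0],"twist":[0,0,0]}]'
```

```text
t: 7.08
tool_pos: [0.5585, 0.0708, 0.007]
tool_rot: [2.218, 2.223, 0.001]
contact_force: [-0.4, -0.3, 5.7]
opening: 0.0283
grip_force: 89.5
t: 7.58
tool_pos: [0.5585, 0.0666, 0.007]
tool_rot: [2.219, 2.223, 0.002]
contact_force: [0.4, 3.8, 5.7]
opening: 0.0285
grip_force: 89.5
t: 7.95
tool_pos: [0.5585, 0.0647, 0.007]
tool_rot: [-2.219, -2.223, -0.005]
contact_force: [1.5, 8.1, 5.2]
opening: 0.0284
grip_force: 89.5
t: 8.32
tool_pos: [0.5584, 0.0639, 0.007]
tool_rot: [-2.217, -2.221, -0.01]
contact_force: [0.4, 15.6, 5.1]
opening: 0.0286
grip_force: 89.5
```

```bash
python3 -m crank '[{"offset":[-0.002,0,0],"twist":[0,0,0]},{"offset":[-0.004,0,0],"twist":[0,0,0]},{"offset":[-0.004,0,0],"twist":[0,0,0]}]'
python3 -m crank '[{"offset":[-0.002,0,0],"twist":[0,0,0]},{"offset":[-0.003,0,0],"twist":[0,0,0]},{"offset":[-0.003,0,0],"twist":[0,0,0]}]'
python3 - <<'E'
from h import *
o=get_obs();print(o["tool_pos"],o["contact_force"],o["wrist_torque"])
im=get_image("scene");cv2.imwrite("pics/s3.png",cv2.resize(im[140:290,130:330,::-1],(800,600),interpolation=cv2.INTER_CUBIC))
E
```

```text
t: 8.7
tool_pos: [0.5582, 0.0603, 0.007]
tool_rot: [-2.216, -2.22, -0.01]
contact_force: [0.3, 17.9, 5.0]
opening: 0.0284
grip_force: 89.6
t: 9.07
tool_pos: [0.5582, 0.0576, 0.007]
tool_rot: [-2.216, -2.22, -0.01]
contact_force: [-1.4, 19.2, 5.7]
opening: 0.0281
grip_force: 89.6
[0.55822613 0.05757373 0.00699091] [-1.40770158 19.18206017  5.74652813] [ 2.57239231 -0.02454208 -0.00449244]
```

View pics/s3.png

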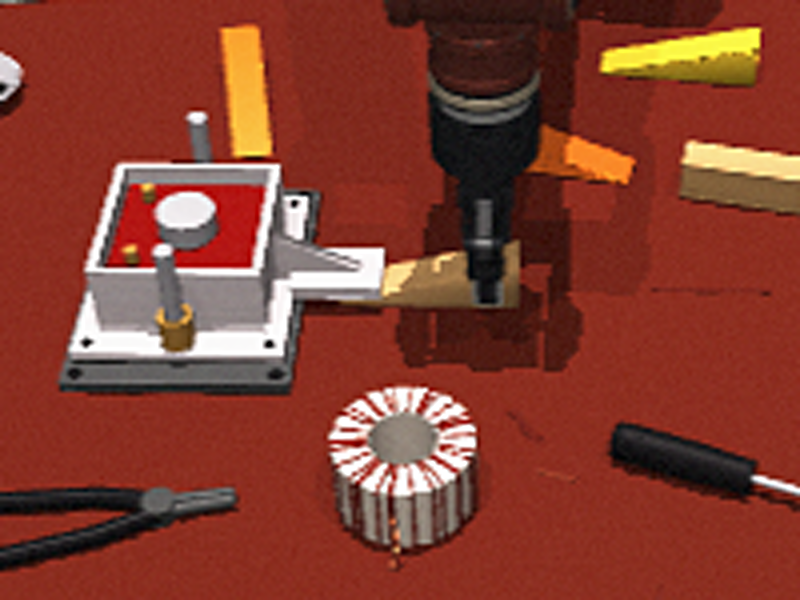

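The wedge is under the lug at (383,285), lying flat and lifting the frame by about 1.7 mm. Pushing another 7.5 mm.

```bash
python3 -m crank '[{"offset":[-0.002,0,0],"twist":[0,0,0]},{"offset":[-0.004,0,0],"twist":[0,0,0]},{"offset":[-0.006,0,0],"twist":[0,0,0]},{"offset":[-0.0075,0,0],"twist":[0,0,0]},{"offset":[-0.0075,0,0],"twist":[0,0,0]},{"offset":[-0.0075,0,0],"twist":[0,0,0]}]'
python3 - <<'E'
from h import *
o=get_obs();print(o["tool_pos"],o["contact_force"])
im=get_image("scene");cv2.imwrite("pics/s4.png",cv2.resize(im[140:290,130:330,::-1],(800,600),interpolation=cv2.INTER_CUBIC))
K,W=cam("scene")
A=cv2.imread("pics/s2.png",0)
a,b=[proj(place(np.array([[-.12,0,z]]),[.559,-.158,-1.566]),K,W)[0] for z in(.022,.026)];print("px(4x) per 4mm",4*(b-a))
for f in("s3","s4"):
    B=cv2.imread(f"pics/{f}.png",0)
    for x0,y0,x1,y1 in((285,225,392,280),(80,285,155,352),(195,285,300,352),(215,155,300,180),(60,355,290,395),(150,185,225,235)):
        m=np.zeros_like(A);m[y0:y1,x0:x1]=255
        try: c,M=cv2.findTransformECC(A,B,np.eye(2,3,dtype=np.float32),cv2.MOTION_TRANSLATION,(3,100,1e-5),m,5); print(f,(x0,y0),M[:,2],round(c,3))
        except cv2.error as e: print(f,x0,"fail")
E
```

```text
t: 9.88
tool_pos: [0.5582, 0.05, 0.0069]
tool_rot: [-2.216, -2.22, -0.01]
contact_force: [-0.6, 18.2, 5.2]
opening: 0.0288
grip_force: 89.6
[0.55818149 0.05003857 0.0069463 ] [-0.56305255 18.24505111  5.24090997]
px(4x) per 4mm [-0.32636145 -4.06562618]
s3 (285, 225) [ 0.00319242 -1.1568762 ] 0.951
s3 (80, 285) [-0.12072545 -1.8276111 ] 0.981
s3 (195, 285) [ 1.6369801e-03 -3.4029057e+00] 0.991
s3 (215, 155) [ 0.20189902 -1.5835359 ] 0.954
s3 (60, 355) [ 0.13372324 -0.29937413] 0.852
s3 (150, 185) [-0.04452094 -0.00215825] 1.0
s4 (285, 225) [-0.3344134 -3.9084115] 0.951
s4 (80, 285) [-0.5670712 -3.9116516] 0.992
s4 (195, 285) [-0.27835625 -4.2471957 ] 0.99
s4 (215, 155) [-0.23196723 -3.9594843 ] 0.987
s4 (60, 355) [-0.07987161 -1.0626968 ] 0.69
s4 (150, 185) [-0.02295912  0.0066886 ] 1.0
```

View pics/s4.png

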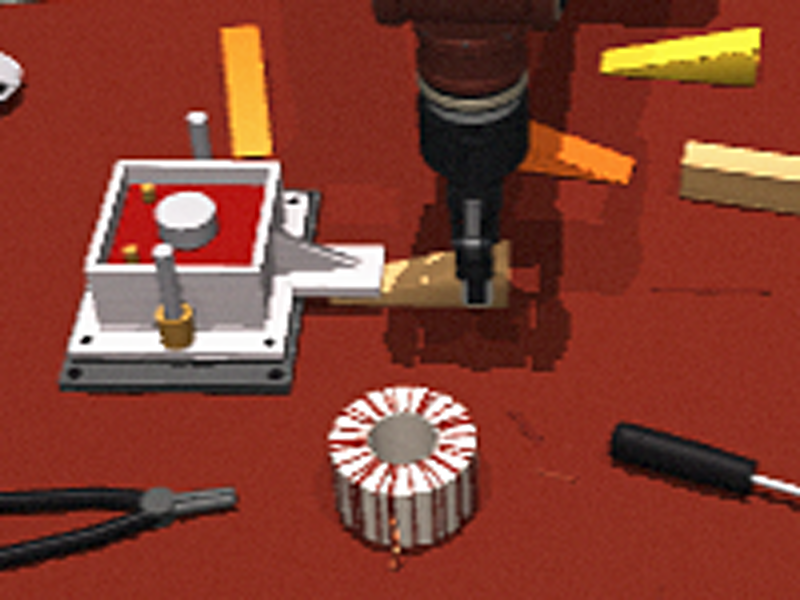

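The image shift of the frame is about 3.95 of the 4.07 px expected for 4 mm, so the gap is about 3.9 mm. The push distance agrees with this. The other objects in this view have not moved.

```bash
python3 -c "
from station import *
print(finish_job())"
```

```text
the job is handed in; nothing more can be done
None
```

The job is handed in: the gripper holds the wedge flat on the bench under the pry lug, with the frame resting on it about 3.9 mm off its base plate by camera measurement.

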